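# Nest a glaze test tile under the reading head

## Robot

A 6-joint arm with a two-finger parallel gripper is mounted at the origin on the work surface. World frame = base frame: x ahead of the robot, y to its left, z up, the work surface at z = 0. Lengths are in m, angles in rad, forces in N, time in s.
With the tool pointing down it reaches from about 0.375 to 0.925 m from the base axis. Payload 5.7 kg.
Tool frame: the origin (TCP) lies on the centre line of the jaws, within the pads' length; the fingertips stand 14 mm ahead of it and the grasp point (between the pads) lies 5 mm behind it; z points along the fingers, y is the line along which they close (so a half turn about z gives the same grasp; the last joint's range is limited). The gripper opens to 88 mm and grips with 3 to 60 N. Pads are 20 mm wide; open, the fingers measure 115 mm over their backs; the gripper's body (75 mm by 178 mm) begins 61 mm behind the grasp point.
Start: joints at [1.124, 0.359, 1.51, -0, 1.272, -0.115], TCP at [0.195, 0.567, 0.237] pointing down, gripper open.
Joint ranges: [-2.97, 2.97], [-1.01, 2.36], [0.21, 2.38], [-0.96, 4.11], [0.2, 2.71], [-2.98, 2.98]. Speed limits (rad/s): [2.39, 2.39, 3.14, 3.14, 3.14, 3.14].

## Interface

Orientations are given as a 3x3 rotation matrix whose columns are the frame's x, y, z axes.
In Python, from bench import manip gives the robot as it stands.
- The arm moves only by the shell command python3 -m jog 'ROWS' [OPENING] [FORCE]. ROWS is JSON, a list of rows, each a list of 6 numbers: the shift along the tool's x, y, z normalised to -1 to 1, where 1 is 0.3 m, then the turn, a rotation vector about the tool's x, y, z normalised to -1 to 1, where 1 is pi/2 rad. A call has 1 to 5 rows; each row is the pose to reach, as a shift and turn from the pose commanded when the call began, along the tool's axes at that moment; what a row does not reach only later rows make up. A row lasts 1/10 s, in which the tool goes at most 50 mm and 8.59 degrees, less where a joint would pass 70% of its speed; a pose out of reach is approached as far as the arm can. A call with a number of a shift or a turn outside -1 to 1 is refused whole. A call with a gripper value outside its range is refused whole. OPENING is the opening, from -1 (shut) to 1 (fully open), set as the call begins (- or left out, the last holds). The fingers move at their own pace and stop on an object; FORCE is the grip in N (left out, the last holds). Time passes only in rows, so rows that repeat a pose let the fingers close. It gives the time, the measured TCP pose, the force, the opening and the grip force at its end, in the units of the state.
- manip.sense(): the state, without advancing time (a new reading comes with each control period).
- manip.read_camera(name): name is "side" or "top"; returns a dict with "frame" (400x640x3 uint8, red, green, blue), "fx", "fy", "cx", "cy" (pixels), "cam_to_world" (4x4, takes a point from camera to world coordinates). Camera axes: x right, y down, z forward; pixel columns grow to the right and rows downward; lengths in m; the calibration is good to about 2 mm. A picture is of the moment at which its call begins. There is no depth.
- manip.sign_off(): hands the job in; it is judged then, once.
The state is a dict: "time": time; "qpos": joint angles; "dq": joint speeds; "effort": joint torques, N m; "tcp_pos": TCP position; "orientation": TCP orientation; "contact_force": force on the tool from outside, world axes, zero at the start; "torque": the same for the moment, N m; "finger_gap": finger opening in m; "finger_force": force on a finger pad.
Only numpy, scipy, OpenCV 4.12 (cv2) and the standard library are available. Lean on these libraries where they do the work, as an engineer would, in place of code of your own. Each camera call takes 0.05 s, during which the arm holds its last target. There are 200 camera calls.

## Task

Take the blue-glazed test tile from the plaster bat and nest it, glaze up, on the plate of the colour-reading stand: lying flat on the plate, clamped by the sprung brass jaw against the steel lip opposite, and pushed sideways until it touches the red side stop. Do not push the jaw to the end of its travel, and leave the other two tiles and the jar where they are.

Things in the scene. Friction and masses are not known exactly. Their poses are not given: they have to be found in the camera images.
- tile_blue: flat square stoneware glaze test tile, 50 x 50 x 10 mm, 55 g nominal, pale clay with a glossy blue top face. Origin: centre of its underside; x and y run parallel to its sides, z up out of the glazed face. The tile to be nested. One of three on the bat, in any of three places, turned up to 0.45 rad either way from the bat's own x.
- tile_green: flat square stoneware glaze test tile, 50 x 50 x 10 mm, 55 g nominal, pale clay with a glossy green top face. Origin: centre of its underside; x and y run parallel to its sides, z up out of the glazed face. Leave it alone.
- tile_amber: flat square stoneware glaze test tile, 50 x 50 x 10 mm, 55 g nominal, pale clay with a glossy amber-brown top face. Origin: centre of its underside; x and y run parallel to its sides, z up out of the glazed face. Leave it alone.
- bat: white plaster slab lying on the table, fixed, 150 (x) x 300 (y) x 30 mm high; the tiles lie on its top. Origin: centre of its underside.
- stage: colour-reading stand, fixed: grey base 150 (x) x 120 (y) mm with an aluminium plate, plate top 40 mm above the table. Origin: centre of the base's underside; x points away from the robot across the stand, y to its left. A round column, 24 mm diameter, to 215 mm above the table, stands at x +55, y -85 mm with an arm to the reading head.
- head_edge (a point): middle of the near lower edge of the white reading head that hangs over the far half of the nest, 55 mm above the plate and straight above the nest point; the head reaches 66 mm to +x and 35 mm to either side of it and is 100 mm tall. The gripper must come in beneath it leaning 30 to 45 degrees from vertical, its body towards the near (-x) side.
- nest (a point): point on the plate's top where the centre of the nested tile's underside belongs; axes as the stand's. The tile is carried over the lip, presses the jaw back until its near edge clears the lip, goes down flat to the plate, and is slid to +y until it meets the red stop.
- lip (a point): middle of the fixed steel lip's face towards the tile, at the plate's top: x -25 mm from the nest point. The lip is 36 mm wide (y), 6 mm thick (to -x) and 5 mm high.
- side_stop (a point): middle of the red side stop's face towards the tile, at the plate's top: x +19, y +25 mm from the nest point. The stop is a fixed block 10 mm (x) x 10 mm (to +y), 7 mm high; a nested tile touches it with the far part of its +y side, and a finger has room beside it on the near part.
- jaw (a joint): how far the jaw is pushed back along the stand's +x (m): 0 free, 0.008 with a nested 50 mm tile, 0.015 the end of its travel, which must not be reached. Spring: about 2.8 N to start it, 350 N/m beyond that (5.6 N when the tile is nested). Its friction drags on the tile by up to 9 N when the tile goes down or sideways against it, and can hold a tile up clear of the plate.
- jaw_face (a point): centre line of the jaw's face towards the lip, 10 mm above the plate (the jaw reaches from 3 to 20 mm above the plate); at x = +17 mm from the nest when free, and it moves with the jaw.
- jar: amber glass jar with white cap, 60 mm diameter, 85 mm high, standing on the table. Origin: centre of its underside. Leave it alone.
There are look-alikes about, which are no part of the job. Several things have the shape of the stage; the one meant has the colours described above. Leave any pink look-alike of the tile_blue alone.

How it is judged:
At the end, for the whole second after the job is handed in: the blue tile lies still and glaze up in the nest: the centre of its underside within 2 mm of the nest point in x and y of the stand and within 1.5 mm in height, tilted less than 0.05 rad, its sides within 0.06 rad of the stand's (any quarter turn), the jaw held 6 to 10 mm back by it (x of tile_blue in the frame of nest between -0.002 and 0.002 m and y of tile_blue in the frame of nest between -0.002 and 0.002 m and z of tile_blue in the frame of nest between -0.0015 and 0.0015 m and angle between tile_blue's own z axis and vertical below 0.05 rad and (angle between the x axis of tile_blue and the x axis of nest, either way round below 0.06 rad or angle between the x axis of tile_blue and the y axis of nest, either way round below 0.06 rad) and value of joint jaw between 0.006 and 0.01 m and linear speed of tile_blue below 0.01 m/s); the robot touches nothing.
It fails at once if the jaw is pushed to the end of its travel (beyond 14.5 mm) (value of joint jaw above 0.0145 m).
It fails at once if the green tile is moved more than 15 mm (distance of tile_green from where it was at the start of the episode above 0.015 m).
It fails at once if the amber tile is moved more than 15 mm (distance of tile_amber from where it was at the start of the episode above 0.015 m).
It fails at once if the jar is moved more than 15 mm (distance of jar from where it was at the start of the episode above 0.015 m).
It also fails if it takes over 43 s, if anything falls off the work surface, if the arm or the gripper's body presses on something with over 40 N, if the wrist force passes 120 N, or if a joint passes its speed limit or range.

## Working session

There is one attempt and no reset: what is moved stays moved. The work goes in short steps, Python scripts to look and compute and a shell command to move; the robot and the scene stay as the last step left them, time stands still between calls to the robot, and variables do not carry over. Pictures are saved under pics/ and viewed, at most 11 in all, crops included, and the job is handed in when it is done.

```bash
ls; mkdir -p pics
python3 - <<'E'
from bench import manip
import cv2,numpy as np
for n in("side","top"):
    c=manip.read_camera(n); cv2.imwrite(f"pics/{n}0.png",c["frame"][:,:,::-1]); 
    print(n,c["fx"],c["fy"],c["cx"],c["cy"]);print(np.round(c["cam_to_world"],4).tolist())
print(manip.sense())
E
```

```text
pics
side 421.337266146885 421.337266146885 323.2840839714709 207.0562179471079
[[0.8378, -0.3527, 0.4167, 0.1782], [-0.5459, -0.5312, 0.648, -0.7269], [-0.0072, -0.7704, -0.6376, 0.7598], [0.0, 0.0, 0.0, 1.0]]
top 423.6773805795178 423.6773805795178 320.21513660329623 198.0184028133445
[[-0.0263, -0.9952, 0.0941, 0.4982], [-0.9995, 0.0245, -0.0203, -0.0344], [0.0179, -0.0945, -0.9954, 1.1749], [0.0, 0.0, 0.0, 1.0]]
{'time': 0.1, 'qpos': array([ 1.12388900e+00,  3.59422350e-01,  1.51130750e+00, -9.45880824e-06,
        1.27253562e+00, -1.15086856e-01]), 'dq': array([ 0.00052627, -0.00256057, -0.00245019,  0.00084454, -0.00092535,
        0.00055337]), 'effort': array([ 5.53785248e-04, -5.16353452e+01, -2.71410656e+01,  6.77735964e-02,
        2.76985613e-02, -5.58437341e-05]), 'tcp_pos': array([0.19519851, 0.56672014, 0.23590634]), 'orientation': array([[-9.45451706e-01,  3.25761508e-01, -7.14804115e-04],
       [ 3.25762240e-01,  9.45450514e-01, -1.51243688e-03],
       [ 1.83118200e-04, -1.66279222e-03, -9.99998601e-01]]), 'contact_force': array([-0.61074267,  0.73987027, -0.09303773]), 'torque': array([0.0413085 , 0.00267353, 0.01336418]), 'finger_force': 0.0, 'finger_gap': 0.08792605283999108}
```

View pics/side0.png

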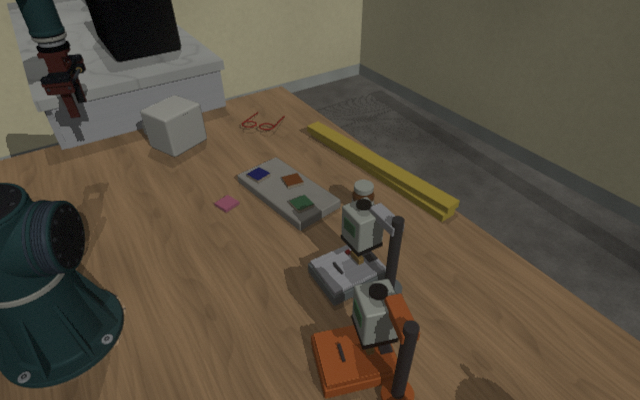

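View pics/top0.png

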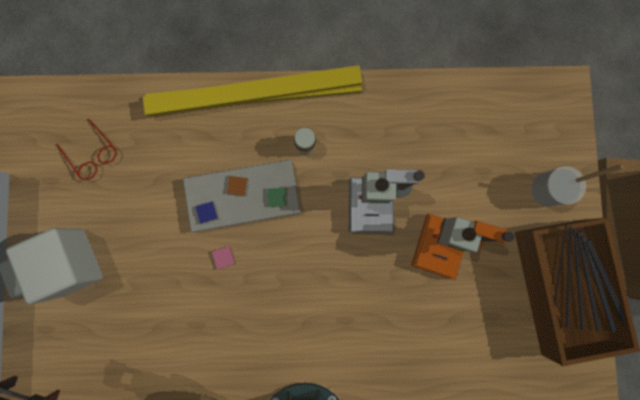

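Side view: the blue tile is at (259,174), amber (291,180), green (302,203), the pink look-alike (226,203) on the table, the grey stand about (347,272) and an orange stand (347,360). In the top view the blue tile is at (206,212), the grey stand (371,207) and the orange one (438,247). The tile meant is the blue one on the bat, and the stand meant is the grey one with the aluminium plate. One enlarged crop to confirm this.

Run:
```python
import cv2,numpy as np
s=cv2.imread("pics/side0.png");t=cv2.imread("pics/top0.png")
r=lambda i,x,y,w,h,W,H:cv2.convertScaleAbs(cv2.resize(i[y:y+h,x:x+w],(W,H),interpolation=cv2.INTER_CUBIC),alpha=1.5)
a=np.hstack([r(s,300,190,100,75+25,400,400)[:300],r(s,300,230,100,75,400,300)])
b=np.hstack([r(t,340,160,100,75,400,300),r(t,180,155,128,96,400,300)])
cv2.imwrite("pics/crop1.png",np.vstack([a,b]))
```

```text
(no output)
```

View pics/crop1.png

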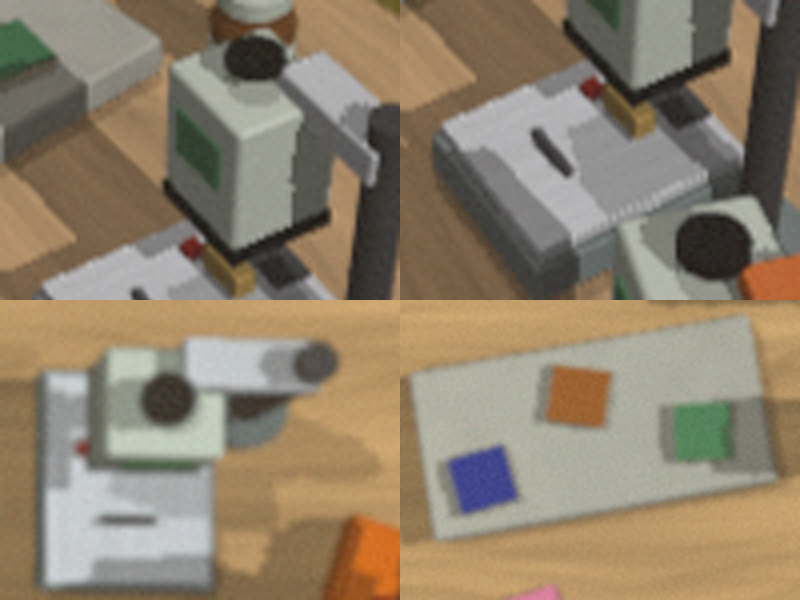

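The crop confirms it: the grey stand has the brass jaw and red stop, and its dark lip is at top px (371,215) and side px (338,268). The blue tile lies on the bat's left end. Next I measure them by triangulation.

```bash
cat > h.py <<'E'
from bench import manip
import cv2,numpy as np
def cams(): return {n:manip.read_camera(n) for n in("side","top")}
def ray(c,p):
    d=np.array([(p[0]-c["cx"])/c["fx"],(p[1]-c["cy"])/c["fy"],1.]);M=c["cam_to_world"]
    d=M[:3,:3]@d; return M[:3,3],d/np.linalg.norm(d)
def tri(cs,p):
    A=0;b=0
    for n in p:
        o,d=ray(cs[n],p[n]);P=np.eye(3)-np.outer(d,d);A=A+P;b=b+P@o
    x=np.linalg.solve(A,b)
    return x,[np.linalg.norm(np.cross(x-ray(cs[n],p[n])[0],ray(cs[n],p[n])[1])) for n in p]
def atz(c,p,z):
    o,d=ray(c,p);return o+d*(z-o[2])/d[2]
def proj(c,X):
    M=c["cam_to_world"];q=M[:3,:3].T@(np.asarray(X)-M[:3,3]);return np.array([c["fx"]*q[0]/q[2]+c["cx"],c["fy"]*q[1]/q[2]+c["cy"]])
def blob(m,near,r):
    k=np.zeros(m.shape,np.uint8);cv2.circle(k,tuple(map(int,near)),r,1,-1)
    m=(m&(k>0)).astype(np.uint8);n,l,s,c=cv2.connectedComponentsWithStats(m)
    i=1+np.argmax(s[1:,4]);return (l==i),s[i,4]
E
python3 - <<'E'
from h import *
cs=cams();np.set_printoptions(precision=4,suppress=True)
F={n:cs[n]["frame"].astype(float) for n in cs}
R=lambda n:F[n][...,0];G=lambda n:F[n][...,1];B=lambda n:F[n][...,2]
def wc(n,w,near,r):  # weighted centroid
    m,a=blob(w>0.25*np.max(w[near[1]-3:near[1]+4,near[0]-3:near[0]+4]),near,r)
    m=cv2.dilate(m.astype(np.uint8),np.ones((3,3)))>0
    ww=np.where(m,np.clip(w,0,None),0);y,x=np.indices(w.shape)
    return np.array([(ww*x).sum(),(ww*y).sum()])/ww.sum(),m,a
def show(name,fn,ps,r):
    p={};
    for n in ps:
        p[n],m,a=wc(n,fn(n),ps[n],r)
        rect=cv2.minAreaRect(np.argwhere(m)[:,::-1].astype(np.float32)) ;print(name,n,p[n],a)
    X,e=tri(cs,p);print("  ->",X,"resid",e);return X
show("blue",lambda n:B(n)-(R(n)+G(n))/2-20,{"side":(259,174),"top":(206,212)},16)
show("green",lambda n:G(n)-R(n)-15,{"side":(302,203),"top":(277,197)},16)
show("amber",lambda n:R(n)-B(n)-45,{"side":(291,180),"top":(236,186)},14)
show("lip",lambda n:110-F[n].mean(2),{"side":(338,268),"top":(371,215)},9)
show("red",lambda n:R(n)-G(n)-25,{"side":(348,252),"top":(361,197)},5)
# tile yaw from edges on top and side at z=.04
for n,nr in(("top",(206,212)),("side",(259,174))):
    m,a=blob((B(n)-(R(n)+G(n))/2)>28,nr,18)
    cn=cv2.findContours(m.astype(np.uint8),0,1)[0][0][:,0,:]
    W=np.array([atz(cs[n],q,.04)[:2] for q in cn]).astype(np.float32)*1000
    print(n,"tile rect mm",cv2.minAreaRect(W))
print("lip top px vals");print(F["top"].mean(2)[211:219,362:382].astype(int))
print("side lip");print(F["side"].mean(2)[258:278,328:348].astype(int))
E
```

```text
blue side [258.0006 173.2523] 142
blue top [205.9308 212.0315] 301
  -> [0.5755 0.2497 0.0358] resid [np.float64(0.00017272976816219688), np.float64(0.0001727297681619722)]
green side [300.8539 201.4981] 170
green top [275.9255 196.4653] 282
  -> [0.6128 0.0617 0.0369] resid [np.float64(0.00013959153347167075), np.float64(0.00013959153347156006)]
amber side [292.0195 179.1239] 142
amber top [236.5977 185.2802] 287
  -> [0.6456 0.1673 0.0356] resid [np.float64(0.0003484363989769293), np.float64(0.0003484363989770867)]
lip side [337.307  267.7014] 57
lip top [371.2472 214.5898] 28
  -> [ 0.5576 -0.1937  0.0385] resid [np.float64(0.0001327860134958087), np.float64(0.0001327860134957707)]
red side [347.3132 251.1648] 11
red top [360.2857 196.5476] 4
  -> [ 0.6064 -0.1654  0.0407] resid [np.float64(0.0003291292301507633), np.float64(0.000329129230150715)]
top tile rect mm ((575.5458374023438, 248.4771728515625), (45.79338073730469, 46.269691467285156), 16.330413818359375)
side tile rect mm ((573.0411987304688, 244.92526245117188), (45.406776428222656, 46.63713836669922), 15.97105789184570
[... 1709 characters left out ...]
  96  96
   96  97]
 [119 119 119 120 122 120 122 120 112  67  38  38  45  60 102 115 106  98
  100  98]
 [119 119 121 122 121 121 122 119 118 103  67  41  40  49  66 104 109  99
   98 101]
 [107 119 119 121 121 120 119 119 120 117 103  78  37  41  52  87 109  99
   99  98]
 [ 95 122 120 119 119 119 119 118 117 118 120 114  79  40  63  98 118  98
   99  97]
 [ 91 110 119 118 119 120 120 117 118 120 121 123 116  88  99 111 115  96
   98  97]
 [ 83  89 107 119 119 120 119 120 120 122 123 122 118 121 119 118 115  98
   96 100]
 [ 82  84  89 110 120 120 121 121 121 121 120 119 120 118 120 120 118 106
   98  97]
 [ 85  86  86  91 111 122 122 122 121 120 121 117 121 120 122 121 120 118
  105  99]]
```

Run:
```python
from h import *
cs=cams();np.set_printoptions(precision=4,suppress=True)
g={n:cs[n]["frame"].astype(float).mean(2) for n in cs}
t=cs["top"]
def edge(n,axis,rng,lo,hi,z):
    P=[]
    for k in rng:
        v=(g[n][k,lo:hi] if axis==0 else g[n][lo:hi,k]);d=np.abs(np.diff(cv2.GaussianBlur(v.reshape(1,-1),(3,1),0)[0]))
        i=d.argmax();w=d[max(0,i-1):i+2];c=lo+.5+(np.arange(max(0,i-1),max(0,i-1)+len(w))*w).sum()/w.sum()
        P.append((c,k) if axis==0 else (k,c))
    W=np.array([atz(cs[n],p,z)[:2] for p in P]);
    for _ in range(3):
        m=W.mean(0);u=np.linalg.svd(W-m)[2][0];r=(W-m)@[-u[1],u[0]];W=W[np.abs(r)<2*r.std()+1e-4]
    print(n,axis,"mean",m,"angle deg",np.degrees(np.arctan2(u[1],u[0])),"rms mm",1000*r.std(),len(W))
edge("top",0,range(184,230),343,357,.04)
edge("top",0,range(207,230),386,400,.04)
edge("top",1,range(355,390),226,240,.04)
for n,nr in(("top",(371,215)),("side",(338,268))):
    y,x=np.indices(g[n].shape);d=np.hypot(x-nr[0],y-nr[1]);bg=118;w=np.where(d<12,np.clip(95-g[n],0,None),0)
    if n=="side": w[:, :330]=0; w[(x+y*0)>344]=0
    P=np.stack([x[w>0],y[w>0]],1);ww=w[w>0];W=np.array([atz(cs[n],p,.0435)[:2] for p in P]);m=(W*ww[:,None]).sum(0)/ww.sum()
    u=np.linalg.eigh(((W-m)*ww[:,None]).T@(W-m))[1][:,1];pr=(W-m)@u
    print("lip",n,m,np.degrees(np.arctan2(u[1],u[0])),"len",np.ptp(pr),"wid",np.ptp((W-m)@[-u[1],u[0]]))
for n,p in(("side",(347.3,251.2)),("top",(360.3,196.5))):print("red",n,atz(cs[n],p,.047))
```

```text
top 0 mean [ 0.5806 -0.1394] angle deg 176.94987006760678 rms mm 0.4970731099731807 46
top 0 mean [ 0.5468 -0.2493] angle deg 177.33995614780997 rms mm 0.8916670068069885 23
top 1 mean [ 0.5149 -0.1933] angle deg -91.60174181076631 rms mm 0.14732485522577699 33
lip top [ 0.5573 -0.1929] 88.06623649083436 len 0.03491419630238532 wid 0.032337374074903634
lip side [ 0.5548 -0.1974] 85.64283497150376 len 0.040621139425379815 wid 0.031950984752106434
red side [ 0.6023 -0.1703  0.047 ]
red top [ 0.6062 -0.1649  0.047 ]
```

Camera checks: the tile top comes out at about 36 mm (40 expected) and the lip at about 39 mm (43 expected). The two views also disagree by (2.5, 4.5) mm, so I average them at the known heights.

- **Tile:** centre about (0.5745, 0.248), yaw 16.2°.
- **Nest:** about (0.584, -0.196), yaw about -2.5°. The red stop comes out within 1 mm of where it should be from this.

The plan is to grip leaning 38°, and fix the final x and y by contact.

```bash
cat >> h.py <<'E'
def pose(x,y,z,yaw,lean):
    a,l=np.radians(yaw),np.radians(lean);h=np.array([np.cos(a),np.sin(a),0]);Z=np.sin(l)*h-np.cos(l)*np.array([0,0,1])
    Y=np.array([-np.sin(a),np.cos(a),0]);return np.array([x,y,z]),np.column_stack([np.cross(Y,Z),Y,Z])
def row(T,s=None):
    s=s or manip.sense();R=s["orientation"];d=R.T@(T[0]-s["tcp_pos"])/.3
    w=cv2.Rodrigues(R.T@T[1])[0][:,0]/(np.pi/2);print(np.round(d,4).tolist()+np.round(w,4).tolist())
def off(p,yaw,dx,dy=0):
    a=np.radians(yaw);return p[0]+dx*np.cos(a)-dy*np.sin(a),p[1]+dx*np.sin(a)+dy*np.cos(a)
TILE=(.5745,.248)
E
python3 - <<'E'
from h import *
x,y=off(TILE,16.2,-.0047)
row(pose(x,y,.13,16.2,38))
E
```

```text
[-1.5285, -0.6026, 0.3548, -0.1301, -0.4088, -0.3765]
```

```bash
python3 -m jog '[[-0.8,-0.3,0.15,-0.13,-0.409,-0.376],[-0.8,-0.3,0.15,-0.13,-0.409,-0.376],[-0.8,-0.3,0.15,-0.13,-0.409,-0.376],[-0.8,-0.3,0.15,-0.13,-0.409,-0.376],[-0.8,-0.3,0.15,-0.13,-0.409,-0.376]]' 0.6 30; python3 -c "
from h import *
x,y=off(TILE,16.2,-.0047);row(pose(x,y,.11,16.2,38))"
```

```text
time: 0.8
tcp_pos: [0.3859, 0.4105, 0.1942]
orientation: [[-0.834, -0.189, 0.519], [-0.145, 0.981, 0.125], [-0.533, 0.029, -0.846]]
contact_force: [3.5, -1.7, 0.4]
finger_gap: 0.0703
finger_force: 0.0
[-0.283, -0.6602, 0.4874, -0.0188, -0.0635, -0.0586]
```

```bash
python3 -m jog '[[-0.283,-0.66,0.487,-0.019,-0.063,-0.059],[-0.283,-0.66,0.487,-0.019,-0.063,-0.059],[-0.283,-0.66,0.487,-0.019,-0.063,-0.059],[-0.283,-0.66,0.487,-0.019,-0.063,-0.059],[-0.283,-0.66,0.487,-0.019,-0.063,-0.059]]'; python3 -m jog '[[0,0,0,0,0,0],[0,0,0,0,0,0]]' ; python3 -c "
from h import *
x,y=off(TILE,16.2,-.0047);row(pose(x,y,.11,16.2,38));row(pose(x,y,.05,16.2,38))
cs=cams();cv2.imwrite('pics/pre.png',np.vstack([cv2.resize(cs['side']['frame'][110:230,180:340,::-1],(640,480))[:300],cv2.resize(cs['top']['frame'][150:260,160:320,::-1],(640,300))]))"
```

```text
time: 1.3
tcp_pos: [0.5473, 0.2848, 0.1474]
orientation: [[-0.778, -0.241, 0.58], [-0.218, 0.97, 0.111], [-0.589, -0.04, -0.807]]
contact_force: [-0.2, 0.5, 0.3]
finger_gap: 0.0705
finger_force: 0.0
time: 1.5
tcp_pos: [0.5458, 0.2873, 0.1477]
orientation: [[-0.778, -0.244, 0.58], [-0.219, 0.969, 0.114], [-0.589, -0.038, -0.807]]
contact_force: [0.8, 0.6, -0.5]
finger_gap: 0.0704
finger_force: 0.0
[0.041, -0.1461, 0.1326, -0.0334, -0.0211, -0.0035]
[0.1589, -0.1384, 0.294, -0.0334, -0.0211, -0.0035]
```

View pics/pre.png

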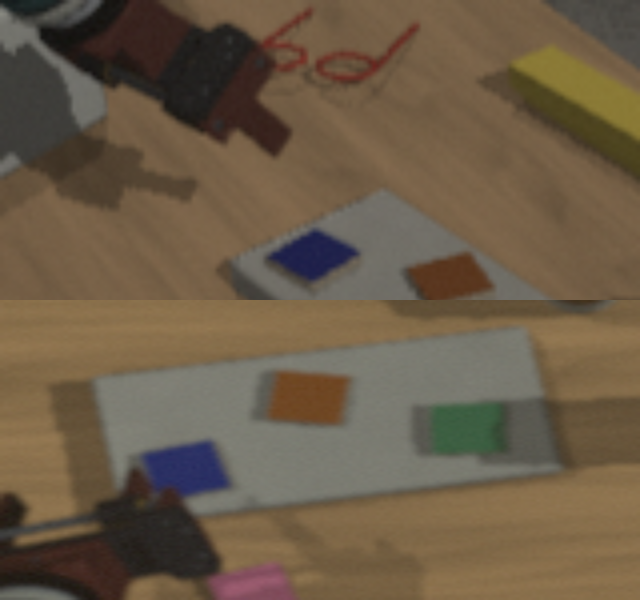

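The tile (crop px (185,470)) is undisturbed, and the gripper is just short of it, coming in from the near side. Next I go to the hover pose.

```bash
python3 -m jog '[[0.041,-0.146,0.133,-0.033,-0.021,-0.0035],[0.041,-0.146,0.133,-0.033,-0.021,-0.0035],[0.041,-0.146,0.133,-0.033,-0.021,-0.0035],[0.041,-0.146,0.133,-0.033,-0.021,-0.0035]]'; python3 -c "
from h import *
x,y=off(TILE,16.2,-.0047);row(pose(x,y,.11,16.2,38));row(pose(x,y,.05,16.2,38))
cs=cams();cv2.imwrite('pics/pre2.png',np.vstack([cv2.resize(cs['side']['frame'][130:205,190:350,::-1],(640,300)),cv2.resize(cs['top']['frame'][170:245,160:320,::-1],(640,300))]))"
```

```text
time: 2.0
tcp_pos: [0.5685, 0.2747, 0.1367]
orientation: [[-0.782, -0.237, 0.577], [-0.226, 0.97, 0.091], [-0.581, -0.059, -0.812]]
contact_force: [0.1, -0.6, -0.1]
finger_gap: 0.0701
finger_force: 0.0
[0.0689, -0.0864, 0.0666, -0.0467, -0.0274, 0.0006]
[0.1852, -0.0745, 0.229, -0.0467, -0.0274, 0.0006]
```

View pics/pre2.png

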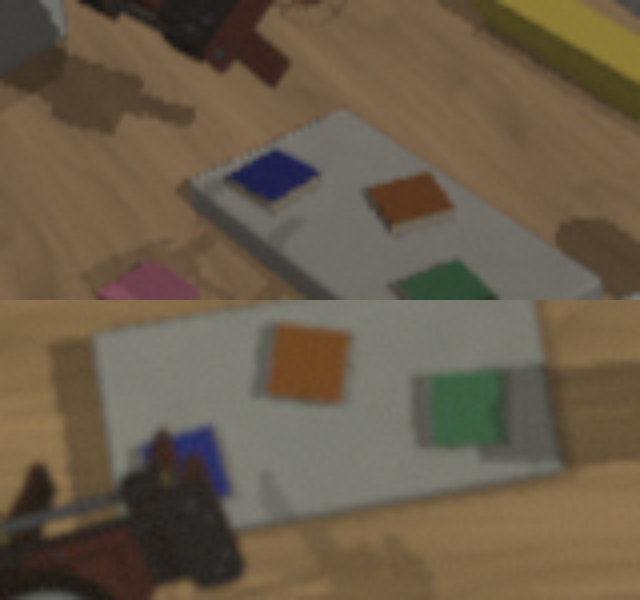

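```bash
python3 -m jog '[[0.069,-0.086,0.067,-0.047,-0.027,0],[0.069,-0.086,0.067,-0.047,-0.027,0],[0.069,-0.086,0.067,-0.047,-0.027,0]]'; python3 -c "
from h import *
x,y=off(TILE,16.2,-.0047);row(pose(x,y,.11,16.2,38));s=manip.sense();print(s['qpos'],s['dq'])"
```

```text
time: 2.4
tcp_pos: [0.5686, 0.2747, 0.137]
orientation: [[-0.781, -0.237, 0.577], [-0.227, 0.97, 0.091], [-0.582, -0.059, -0.811]]
contact_force: [-0.2, -0.1, -0.4]
finger_gap: 0.0703
finger_force: 0.0
[0.07, -0.0864, 0.0672, -0.0467, -0.0271, 0.0008]
[ 0.43395895  0.37466097  2.0478317  -0.96262871  0.19601424 -0.49246204] [-2.12646161e-03  2.36124039e-03 -1.18323104e-03 -9.03915497e-05
  1.82589846e-04  1.22703284e-03]
```

The arm stopped at its j4 and j5 range limits: leaning radially outward puts the wrist near its singularity. I'll back off a little, collect samples and fit a kinematic model to choose a grasp azimuth and lean that are feasible at both places.

```bash
cat > smp.py <<'E'
from bench import manip
import json
s=manip.sense();open('s.jsonl','a').write(json.dumps([s["qpos"].tolist(),s["tcp_pos"].tolist(),s["orientation"].tolist()])+"\n")
E
python3 smp.py
python3 -m jog '[[-0.25,0.05,-0.1,0.05,0.25,0],[-0.25,0.05,-0.1,0.05,0.25,0],[-0.25,0.05,-0.1,0.05,0.25,0]]' >/dev/null; python3 smp.py
python3 -m jog '[[-0.05,-0.1,-0.15,0.15,0.15,0.2],[-0.05,-0.1,-0.15,0.15,0.15,0.2],[-0.05,-0.1,-0.15,0.15,0.15,0.2]]' ; python3 smp.py
python3 - <<'E'
import json,numpy as np
from scipy.optimize import least_squares
from scipy.spatial.transform import Rotation as Ro
S=[json.loads(l) for l in open('s.jsonl')]
S.append([[1.123889,.35942235,1.5113075,-9.5e-6,1.27253562,-.115086856],[.19519851,.56672014,.23590634],[[-.945451706,.325761508,-.000714804],[.32576224,.945450514,-.001512437],[.00018311,-.00166279,-.9999986]]])
for q,p,R in S:
    M=Ro.from_euler("ZYZYZ",[q[0],q[1]+q[2],q[3],q[4],q[5]]).as_matrix();print(np.round(M.T@np.array(R),3).tolist(),np.round(q,3))
def pos(v,q,R):
    a,d,L2,L3,e,L6=v;s=q[1]+q[2];r=a+L2*np.sin(q[1])+L3*np.sin(s)+e*np.cos(s);z=d+L2*np.cos(q[1])+L3*np.cos(s)-e*np.sin(s)
    return np.array([r*np.cos(q[0]),r*np.sin(q[0]),z])+L6*np.array(R)[:,2]
f=lambda v:np.concatenate([pos(v,q,R)-p for q,p,R in S])
r=least_squares(f,[0,.3,.4,.4,0,.25]);print(r.x,np.abs(r.fun).max())
E
```

```text
time: 3.0
tcp_pos: [0.6099, 0.2696, 0.2514]
orientation: [[-0.96, 0.185, 0.209], [0.121, 0.951, -0.286], [-0.252, -0.25, -0.935]]
contact_force: [0.6, 0.5, 0.1]
finger_gap: 0.0702
finger_force: 0.0Traceback (most recent call last):
  File "<stdin>", line 7, in <module>
  File "scipy/spatial/transform/_rotation.pyx", line 1413, in scipy.spatial.transform._rotation.Rotation.from_euler
ValueError: Expected axis specification to be a non-empty string of upto 3 characters, got ZYZYZ
```

```bash
cat > kin.py <<'E'
import json,numpy as np
from scipy.optimize import least_squares
from scipy.spatial.transform import Rotation as Ro
S=[json.loads(l) for l in open('s.jsonl')]
S.append([[1.123889,.35942235,1.5113075,-9.5e-6,1.27253562,-.115086856],[.19519851,.56672014,.23590634],[[-.945451706,.325761508,-.000714804],[.32576224,.945450514,-.001512437],[.00018311,-.00166279,-.9999986]]])
def ori(q): return (Ro.from_euler("ZYZ",[q[0],q[1]+q[2],q[3]])*Ro.from_euler("YZ",[q[4],q[5]])).as_matrix()
def pos(v,q,R):
    a,d,L2,L3,e,L6=v;s=q[1]+q[2];r=a+L2*np.sin(q[1])+L3*np.sin(s)+e*np.cos(s);z=d+L2*np.cos(q[1])+L3*np.cos(s)-e*np.sin(s)
    return np.array([r*np.cos(q[0]),r*np.sin(q[0]),z])+L6*np.array(R)[:,2]
fit=least_squares(lambda v:np.concatenate([pos(v,q,R)-p for q,p,R in S]),[0,.3,.4,.4,0,.25]);V=fit.x
K=ori(S[0][0]).T@np.array(S[0][2])
lo=np.array([-2.97,-1.01,.21,-.96,.2,-2.98]);hi=np.array([2.97,2.36,2.38,4.11,2.71,2.98])
def ik(p,R):
    w=p-V[5]*R[:,2];q1=np.arctan2(w[1],w[0]);t=np.array([np.hypot(w[0],w[1]),w[2]]);out=[]
    def g(u): s=u[0]+u[1];return [V[0]+V[2]*np.sin(u[0])+V[3]*np.sin(s)+V[4]*np.cos(s)-t[0],V[1]+V[2]*np.cos(u[0])+V[3]*np.cos(s)-V[4]*np.sin(s)-t[1]]
    r=least_squares(g,[.4,1.6],bounds=([-3,.0],[3,3]))
    if r.cost>1e-8:return []
    u=r.x;M=Ro.from_euler("ZY",[q1,u.sum()]).as_matrix().T@R@K.T
    b=np.arccos(np.clip(M[2,2],-1,1))
    for sg in(1,-1):
        q5=sg*b;q4=np.arctan2(sg*M[1,2],sg*M[0,2]);q6=np.arctan2(sg*M[2,1],-sg*M[2,0])
        for k4 in(-1,0,1):
            for k6 in(-1,0,1):
                q=np.array([q1,*u,q4+k4*2*np.pi,q5,q6+k6*2*np.pi])
                if (q>lo).all() and (q<hi).all():out.append(q)
    return out
E
python3 - <<'E'
from kin import *;from h import *
np.set_printoptions(precision=2,suppress=True)
print(V,np.abs(fit.fun).max())
for q,p,R in S:print(np.abs(ori(q)@K-R).max())
flip=np.diag([-1,-1,1])
def rep(n,xy,yaw,z,dx):
  for l in(31,34,38,42,44):
    for fl in(0,1):
      T=pose(*off(xy,yaw,dx),z,yaw,l);R=T[1]@flip if fl else T[1]
      for q in ik(T[0],R):print(n,yaw,"lean",l,"flip",fl,q,"margin %.2f"%min((q-lo).min(),(hi-q).min()))
for y in(-163.8,-73.8,16.2,106.2):rep("pick",TILE,y,.05,-.0047)
rep("place",(.584,-.196),-2.5,.06,-.0047)
E
```

```text
[ 0.15 -0.11  0.56  0.26 -0.04  0.14] 0.06954756888193941
3.3306690738754696e-16
5.551115123125783e-16
7.771561172376096e-16
3.751707417800308e-08
pick -163.8 lean 31 flip 0 [0.39 0.66 1.76 0.06 1.27 1.65] margin 0.62
pick -163.8 lean 31 flip 1 [ 0.39  0.66  1.76  0.06  1.27 -1.49] margin 0.62
pick -163.8 lean 34 flip 0 [0.39 0.67 1.74 0.06 1.32 1.65] margin 0.64
pick -163.8 lean 34 flip 1 [ 0.39  0.67  1.74  0.06  1.32 -1.49] margin 0.64
pick -163.8 lean 38 flip 0 [0.39 0.69 1.72 0.07 1.39 1.64] margin 0.66
pick -163.8 lean 38 flip 1 [ 0.39  0.69  1.72  0.07  1.39 -1.5 ] margin 0.66
pick -163.8 lean 42 flip 0 [0.39 0.71 1.7  0.07 1.46 1.64] margin 0.68
pick -163.8 lean 42 flip 1 [ 0.39  0.71  1.7   0.07  1.46 -1.5 ] margin 0.68
pick -163.8 lean 44 flip 0 [0.39 0.71 1.7  0.07 1.5  1.64] margin 0.68
pick -163.8 lean 44 flip 1 [ 0.39  0.71  1.7   0.07  1.5  -1.5 ] margin 0.68
pick -73.8 lean 31 flip 0 [ 0.52  0.58  1.97 -0.71  0.87  0.79] margin 0.25
pick -73.8 lean 31 flip 1 [ 0.52  0.58  1.97 -0.71  0.87 -2.36] margin 0.25
pick -73.8 lean 34 flip 0 [ 0.53  0.59  1.97 -0.76  0.91  0.8
[... 1760 characters left out ...]
.22] margin 0.31
pick 106.2 lean 44 flip 1 [ 0.25  0.58  2.07  1.09  0.9  -0.92] margin 0.31
place -2.5 lean 34 flip 0 [-0.37  0.45  2.28  2.29  0.24  2.14] margin 0.04
place -2.5 lean 34 flip 1 [-0.37  0.45  2.28  2.29  0.24 -1.  ] margin 0.04
place -2.5 lean 38 flip 0 [-0.37  0.45  2.32  2.48  0.33  1.95] margin 0.06
place -2.5 lean 38 flip 1 [-0.37  0.45  2.32  2.48  0.33 -1.2 ] margin 0.06
place -2.5 lean 42 flip 0 [-0.37  0.46  2.35  2.59  0.43  1.83] margin 0.03
place -2.5 lean 42 flip 1 [-0.37  0.46  2.35  2.59  0.43 -1.31] margin 0.03
place -2.5 lean 44 flip 0 [-0.38  0.46  2.37  2.63  0.48  1.79] margin 0.01
place -2.5 lean 44 flip 1 [-0.38  0.46  2.37  2.63  0.48 -1.35] margin 0.01
```

Run:
```python
from kin import *
print(np.round(K,3).tolist())
rng=np.random.default_rng(0);b=None
for i in range(40):
    r=least_squares(lambda v:np.concatenate([pos(v,q,R)-p for q,p,R in S]),rng.uniform([-.1,.1,.2,.2,-.1,.1],[.2,.6,.6,.6,.1,.4]))
    if b is None or r.cost<b.cost:b=r
print(b.x,b.fun.reshape(-1,3))
for q,p,R in S:
    p=np.array(p);R=np.array(R);c,s=np.cos(q[0]),np.sin(q[0]);
    for L in(.2,.3):w=p-L*R[:,2];print(np.round(q,3),L,"radial,lat,z",np.round([c*w[0]+s*w[1],-s*w[0]+c*w[1],w[2]],4))
```

```text
[[0.0, -1.0, -0.0], [1.0, 0.0, -0.0], [0.0, -0.0, 1.0]]
[ 0.15125523 -0.10508123  0.55986383  0.26415771 -0.04152586  0.13731513] [[ 0.02003814 -0.02612874 -0.00389409]
 [-0.01250728 -0.0231072   0.00576131]
 [-0.00814636  0.00919202 -0.00927816]
 [ 0.06954757 -0.0143014   0.00741094]]
[ 0.434  0.375  2.048 -0.963  0.196 -0.492] 0.2 radial,lat,z [0.5189 0.0422 0.2993]
[ 0.434  0.375  2.048 -0.963  0.196 -0.492] 0.3 radial,lat,z [0.4627 0.0581 0.3804]
[ 0.475  0.369  1.702 -0.356  0.739 -1.084] 0.2 radial,lat,z [0.605  0.0296 0.378 ]
[ 0.475  0.369  1.702 -0.356  0.739 -1.084] 0.3 radial,lat,z [0.5705 0.0531 0.4689]
[ 0.507  0.44   1.402 -0.377  1.273 -0.799] 0.2 radial,lat,z [0.6553 0.0101 0.4384]
[ 0.507  0.44   1.402 -0.377  1.273 -0.799] 0.3 radial,lat,z [0.651  0.0452 0.5319]
[ 1.124  0.359  1.511 -0.     1.273 -0.115] 0.2 radial,lat,z [0.5958 0.0689 0.4359]
[ 1.124  0.359  1.511 -0.     1.273 -0.115] 0.3 radial,lat,z [0.5959 0.0689 0.5359]
```

The wrist is non-spherical (there is a lateral offset). I'll gather a few more samples for a fuller model.

```bash
python3 -m jog '[[-0.1,-0.1,-0.1,-0.35,0,0.1],[-0.1,-0.1,-0.1,-0.35,0,0.1],[-0.1,-0.1,-0.1,-0.35,0,0.1],[-0.1,-0.1,-0.1,-0.35,0,0.1]]' >/dev/null; python3 smp.py
python3 -m jog '[[0.15,0.1,0,-0.25,0.2,0.2],[0.15,0.1,0,-0.25,0.2,0.2],[0.15,0.1,0,-0.25,0.2,0.2],[0.15,0.1,0,-0.25,0.2,0.2]]' >/dev/null; python3 smp.py
python3 -m jog '[[0.4,-0.3,0.1,0,-0.3,0.2],[0.4,-0.3,0.1,0,-0.3,0.2],[0.4,-0.3,0.1,0,-0.3,0.2],[0.4,-0.3,0.1,0,-0.3,0.2]]' ; python3 smp.py
python3 - <<'E'
from kin import *
for q,p,R in S:print(np.round(q,3))
def P(v,q,R):
    a,d,L2,L3,e,L6,f,g,m,c2=v
    R1=Ro.from_euler("Z",q[0]).as_matrix();R2=R1@Ro.from_euler("Y",q[1]).as_matrix();R3=R1@Ro.from_euler("Y",q[1]+q[2]).as_matrix()
    R4=R3@Ro.from_euler("Z",q[3]).as_matrix();R5=R4@Ro.from_euler("Y",q[4]).as_matrix()
    return R1@[a,f,d]+R2@[c2,0,L2]+R3@[e,0,L3]+R4@[0,g,0]+R5@[m,0,L6]
rng=np.random.default_rng(0);b=None
for i in range(40):
    r=least_squares(lambda v:np.concatenate([P(v,q,R)-p for q,p,R in S]),rng.uniform(-.1,.5,10))
    if b is None or r.cost<b.cost:b=r
print(np.round(b.x,4),np.round(np.abs(b.fun).max(),5),np.linalg.svd(b.jac)[1])
E
```

```text
time: 4.2
tcp_pos: [0.4396, 0.2899, 0.2223]
orientation: [[-0.617, 0.638, 0.461], [0.786, 0.472, 0.399], [0.037, 0.609, -0.792]]
contact_force: [-0.4, 0.6, -2.0]
finger_gap: 0.0705
finger_force: 0.0
[ 0.434  0.375  2.048 -0.963  0.196 -0.492]
[ 0.475  0.369  1.702 -0.356  0.739 -1.084]
[ 0.507  0.44   1.402 -0.377  1.273 -0.799]
[ 0.162  0.242  1.62   0.248  0.93  -1.283]
[-0.056  0.326  1.688  0.832  1.163 -1.527]
[ 0.26   0.059  2.204  0.799  0.382 -1.07 ]
[ 1.124  0.359  1.511 -0.     1.273 -0.115]
[ 0.      0.2665  0.6111  0.4336  0.1122  0.3673  0.0689  0.      0.
 -0.    ] 0.0 [5.22189199 5.07763002 3.57601135 1.40840366 1.13059718 0.71425545
 0.46694914 0.35720007 0.17872484 0.10987555]
```

The model now fits exactly: a spherical wrist with a 69 mm shoulder offset. Feasibility scan next.

```bash
cat > kin.py <<'E'
import numpy as np
from scipy.spatial.transform import Rotation as Ro
D,L2,L3,E_,L6,F=.2665,.6111,.4336,.1122,.3673,.0689
K=np.array([[0,-1,0],[1,0,0],[0,0,1.]])
lo=np.array([-2.97,-1.01,.21,-.96,.2,-2.98]);hi=np.array([2.97,2.36,2.38,4.11,2.71,2.98])
def ik(p,R,lim=True):
    w=p-L6*R[:,2];r=np.sqrt(w[0]**2+w[1]**2-F*F);q1=np.arctan2(w[1],w[0])-np.arctan2(F,r);h=w[2]-D
    B=np.hypot(L3,E_);ph=np.arctan2(E_,L3);c=(r*r+h*h-L2**2-B*B)/(2*L2*B);out=[]
    if abs(c)>1:return out
    g=np.arccos(c);q3=g-ph;q2=np.arctan2(r,h)-np.arctan2(B*np.sin(g),L2+B*np.cos(g))
    M=Ro.from_euler("ZY",[q1,q2+q3]).as_matrix().T@R@K.T
    b=np.arccos(np.clip(M[2,2],-1,1))
    for sg in(1,-1):
        q4=np.arctan2(sg*M[1,2],sg*M[0,2]);q6=np.arctan2(sg*M[2,1],-sg*M[2,0])
        for k4 in(-1,0,1):
            for k6 in(-1,0,1):
                q=np.array([q1,q2,q3,q4+k4*2*np.pi,sg*b,q6+k6*2*np.pi])
                if not lim and abs(k4)+abs(k6)==0 or ((q>lo).all() and (q<hi).all()):out.append(q)
    return out
E
cat > scan.py <<'E'
from kin import *;from h import *
np.set_printoptions(precision=2,suppress=True)
flip=np.diag([-1,-1,1])
def rep(n,xy,yaw,z,dx,Ls=(31,34,37,40,43)):
  for l in Ls:
    for fl in(0,1):
      T=pose(*off(xy,yaw,dx),z,yaw,l);R=T[1]@flip if fl else T[1]
      for q in ik(T[0],R):print(n,yaw,"lean",l,"flip",fl,q,"margin %.2f"%min((q-lo).min(),(hi-q).min()))
E
python3 - <<'E'
from scan import *
s=manip.sense();print(s["qpos"],ik(s["tcp_pos"],s["orientation"]))
for y in(-73.8,16.2,106.2):rep("pick",TILE,y,.05,-.0047)
rep("place",(.584,-.196),-2.5,.06,-.0047)
E
```

```text
[ 0.26  0.06  2.2   0.8   0.38 -1.07] [array([ 0.26,  0.06,  2.2 ,  0.8 ,  0.38, -1.07])]
pick -73.8 lean 31 flip 0 [ 0.59  0.73  1.52 -0.57  1.15  0.62] margin 0.39
pick -73.8 lean 31 flip 1 [ 0.59  0.73  1.52 -0.57  1.15 -2.53] margin 0.39
pick -73.8 lean 34 flip 0 [ 0.62  0.75  1.51 -0.61  1.18  0.65] margin 0.35
pick -73.8 lean 34 flip 1 [ 0.62  0.75  1.51 -0.61  1.18 -2.49] margin 0.35
pick -73.8 lean 37 flip 0 [ 0.64  0.77  1.49 -0.65  1.22  0.69] margin 0.31
pick -73.8 lean 37 flip 1 [ 0.64  0.77  1.49 -0.65  1.22 -2.45] margin 0.31
pick -73.8 lean 40 flip 0 [ 0.66  0.79  1.48 -0.68  1.25  0.72] margin 0.28
pick -73.8 lean 40 flip 1 [ 0.66  0.79  1.48 -0.68  1.25 -2.42] margin 0.28
pick -73.8 lean 43 flip 0 [ 0.68  0.81  1.46 -0.71  1.29  0.75] margin 0.25
pick -73.8 lean 43 flip 1 [ 0.68  0.81  1.46 -0.71  1.29 -2.39] margin 0.25
pick 16.2 lean 37 flip 0 [0.31 0.56 2.17 3.2  0.23 1.53] margin 0.03
pick 16.2 lean 37 flip 1 [ 0.31  0.56  2.17  3.2   0.23 -1.61] margin 0.03
pick 16.2 lean 40 flip 0 [0.31 0.58 2.2  3.19 0.34 1.55] margin 0.14
pick 16.2 lean 40 flip 1 [ 0.31  0.58
[... 1001 characters left out ...]
.95] margin 0.03
place -2.5 lean 31 flip 1 [-0.61  0.5   2.08  1.28  0.29 -0.19] margin 0.09
place -2.5 lean 34 flip 0 [-0.63  0.52  2.12  1.59  0.31  2.61] margin 0.11
place -2.5 lean 34 flip 1 [-0.63  0.52  2.12  1.59  0.31 -0.53] margin 0.11
place -2.5 lean 37 flip 0 [-0.65  0.53  2.16  1.85  0.37  2.34] margin 0.17
place -2.5 lean 37 flip 1 [-0.65  0.53  2.16  1.85  0.37 -0.8 ] margin 0.17
place -2.5 lean 40 flip 0 [-0.67  0.56  2.19  2.04  0.44  2.13] margin 0.19
place -2.5 lean 40 flip 1 [-0.67  0.56  2.19  2.04  0.44 -1.01] margin 0.19
place -2.5 lean 43 flip 0 [-0.7   0.59  2.23  2.16  0.52  1.97] margin 0.15
place -2.5 lean 43 flip 1 [-0.7   0.59  2.23  2.16  0.52 -1.17] margin 0.15
```

```bash
cat >> scan.py <<'E'
def go(T,fl=1,n=20):
    s=manip.sense();R0=s["orientation"];p0=s["tcp_pos"];R=T[1]@flip if fl else T[1];w=cv2.Rodrigues(R0.T@R)[0][:,0]
    m=[]
    for k in np.linspace(0,1,n+1):
        q=ik(p0+k*(T[0]-p0),R0@cv2.Rodrigues(w*k)[0]);m.append(max([min((a-lo).min(),(hi-a).min()) for a in q]) if q else -1)
    print("row",np.round(R0.T@(T[0]-p0)/.3,3).tolist()+np.round(w/(np.pi/2),3).tolist(),"margins",np.round(m,2)[::4],"min %.2f"%min(m));return q
PK=(106.2,38)
def pk(z,dx=-.0047,dy=0): return pose(*off(TILE,106.2,dx,dy),z,*PK)
N=[.584,-.196];SY=-2.5
def pl(z,dx=0,dy=0): return pose(*off(N,SY,-.0047+dx,dy),z,SY,38)
E
python3 - <<'E'
from scan import *
print(go(pk(.13)))
E
```

```text
row [-0.413, 0.029, 0.391, 0.314, 0.301, 0.351] margins [0.18 0.28 0.4  0.52 0.65 0.79] min 0.18
[array([-0.07,  0.61,  1.59,  0.65,  1.27, -0.65])]
```

```bash
python3 -m jog '[[-0.413,0.029,0.391,0.314,0.301,0.351],[-0.413,0.029,0.391,0.314,0.301,0.351],[-0.413,0.029,0.391,0.314,0.301,0.351],[-0.413,0.029,0.391,0.314,0.301,0.351],[-0.413,0.029,0.391,0.314,0.301,0.351]]' 0.5 ; python3 -c "
from scan import *
go(pk(.10))"
```

```text
time: 4.7
tcp_pos: [0.5903, 0.2445, 0.1358]
orientation: [[-0.308, 0.948, -0.08], [0.772, 0.298, 0.562], [0.556, 0.112, -0.823]]
contact_force: [-0.0, 0.3, 0.4]
finger_gap: 0.0662
finger_force: 0.0
row [-0.054, -0.06, 0.1, 0.049, 0.043, 0.053] margins [0.76 0.76 0.76 0.77 0.77 0.78] min 0.76
```

```bash
python3 -m jog '[[-0.054,-0.06,0.1,0.049,0.043,0.053],[-0.054,-0.06,0.1,0.049,0.043,0.053],[-0.054,-0.06,0.1,0.049,0.043,0.053]]' ; python3 -c "
from scan import *
go(pk(.05));go(pk(.065))"
```

```text
time: 5.0
tcp_pos: [0.5724, 0.245, 0.1006]
orientation: [[-0.225, 0.959, -0.17], [0.756, 0.282, 0.591], [0.615, 0.004, -0.789]]
contact_force: [-0.1, -0.6, -0.0]
finger_gap: 0.0658
finger_force: 0.0
row [-0.11, 0.009, 0.128, 0.001, 0.001, 0.003] margins [0.77 0.76 0.76 0.76 0.76 0.76] min 0.76
row [-0.079, 0.009, 0.089, 0.001, 0.001, 0.003] margins [0.77 0.76 0.76 0.76 0.76 0.76] min 0.76
```

```bash
python3 -m jog '[[-0.055,0.005,0.064,0,0,0],[-0.08,0.009,0.09,0.001,0.001,0.003],[-0.11,0.009,0.128,0.001,0.001,0.003],[-0.11,0.009,0.128,0.001,0.001,0.003]]' ; python3 -c "
from scan import *
go(pk(.05))
cs=cams();cv2.imwrite('pics/at.png',np.vstack([cv2.resize(cs['side']['frame'][140:200,215:343,::-1],(640,300)),cv2.resize(cs['top']['frame'][180:240,160:288,::-1],(640,300))]))"
```

```text
time: 5.4
tcp_pos: [0.5759, 0.2438, 0.051]
orientation: [[-0.221, 0.96, -0.171], [0.757, 0.28, 0.591], [0.615, 0.001, -0.788]]
contact_force: [-0.3, 0.2, -0.1]
finger_gap: 0.0656
finger_force: 0.0
row [-0.003, -0.001, 0.002, 0.0, 0.0, 0.001] margins [0.76 0.76 0.76 0.76 0.76 0.76] min 0.76
```

View pics/at.png

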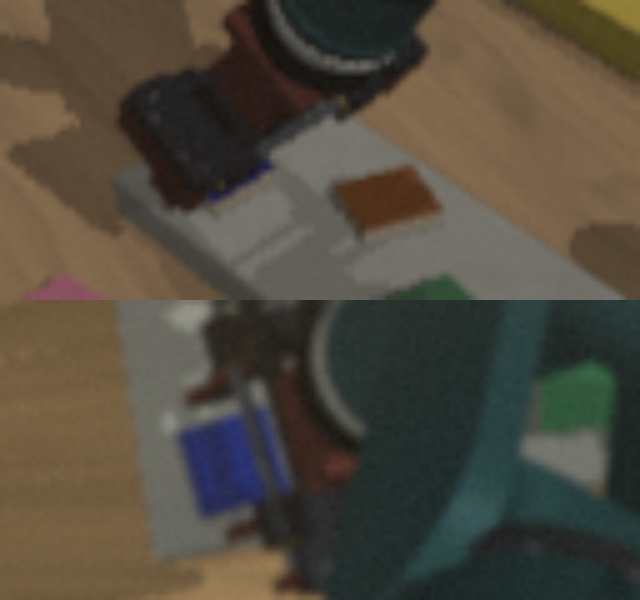

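The fingers straddle the blue tile as computed: their tips in the lower top-view crop are at about (190,390) and (235,530), with the tile centre at (233,462). Close and lift.

```bash
python3 -m jog '[[-0.003,-0.001,0.002,0,0,0.001],[-0.003,-0.001,0.002,0,0,0.001],[-0.003,-0.001,0.002,0,0,0.001],[-0.003,-0.001,0.002,0,0,0.001],[-0.003,-0.001,0.002,0,0,0.001]]' -1 45; python3 -m jog '[[0,0,0,0,0,0],[0,0,0,0,0,0]]'; python3 -c "
from scan import *
go(pk(.13))"
```

```text
time: 6.0
tcp_pos: [0.5769, 0.2431, 0.0505]
orientation: [[-0.219, 0.961, -0.17], [0.757, 0.278, 0.592], [0.616, 0.001, -0.788]]
contact_force: [0.1, -0.6, 4.4]
finger_gap: 0.0484
finger_force: 45.0
time: 6.2
tcp_pos: [0.5769, 0.2431, 0.0505]
orientation: [[-0.219, 0.961, -0.17], [0.757, 0.278, 0.592], [0.616, 0.001, -0.788]]
contact_force: [-0.9, -2.2, 5.7]
finger_gap: 0.0486
finger_force: 45.0
row [0.165, -0.003, -0.207, 0.001, -0.0, -0.0] margins [0.76 0.76 0.77 0.78 0.78 0.79] min 0.76
```

```bash
python3 -m jog '[[0.165,-0.003,-0.207,0,0,0],[0.165,-0.003,-0.207,0,0,0],[0.165,-0.003,-0.207,0,0,0]]'; python3 -c "
from scan import *
print(go(pl(.14,-.08)))"
```

```text
time: 6.5
tcp_pos: [0.5777, 0.2437, 0.1327]
orientation: [[-0.223, 0.961, -0.166], [0.757, 0.278, 0.592], [0.614, 0.007, -0.789]]
contact_force: [-0.3, 0.5, -1.0]
finger_gap: 0.0484
finger_force: 45.0
row [-1.027, -0.654, -0.836, -0.74, -0.003, 0.953] margins [0.79 0.57 0.39 0.25 0.16 0.12] min 0.12
[array([-0.8 ,  0.29,  2.26,  1.42,  0.44, -0.47])]
```

```bash
python3 -m jog '[[-0.5,-0.33,-0.42,-0.36,0,0.47],[-0.5,-0.33,-0.42,-0.36,0,0.47],[-0.5,-0.33,-0.42,-0.36,0,0.47],[-0.5,-0.33,-0.42,-0.36,0,0.47],[-0.5,-0.33,-0.42,-0.36,0,0.47]]'; python3 -c "
from scan import *
go(pl(.14,-.08))"
```

```text
time: 7.0
tcp_pos: [0.5345, 0.0237, 0.135]
orientation: [[0.367, 0.888, 0.277], [0.7, -0.46, 0.545], [0.612, -0.006, -0.791]]
contact_force: [0.5, 0.2, -1.0]
finger_gap: 0.0489
finger_force: 45.0
row [-0.537, 0.227, -0.438, -0.447, 0.005, 0.569] margins [0.4  0.32 0.25 0.19 0.14 0.12] min 0.12
```

```bash
python3 -m jog '[[-0.537,0.227,-0.438,-0.447,0.005,0.569],[-0.537,0.227,-0.438,-0.447,0.005,0.569],[-0.537,0.227,-0.438,-0.447,0.005,0.569],[-0.537,0.227,-0.438,-0.447,0.005,0.569],[-0.537,0.227,-0.438,-0.447,0.005,0.569]]'; python3 -c "
from scan import *
go(pl(.14,-.08))"
```

```text
time: 7.5
tcp_pos: [0.5012, -0.1942, 0.1399]
orientation: [[0.744, 0.334, 0.579], [0.264, -0.942, 0.205], [0.614, -0.0, -0.789]]
contact_force: [1.1, 0.5, -0.1]
finger_gap: 0.0486
finger_force: 45.0
row [-0.003, -0.008, -0.002, -0.151, 0.001, 0.193] margins [0.25 0.22 0.19 0.16 0.14 0.12] min 0.12
```

```bash
python3 -m jog '[[-0.003,-0.008,-0.002,-0.151,0.001,0.193],[-0.003,-0.008,-0.002,-0.151,0.001,0.193],[-0.003,-0.008,-0.002,-0.151,0.001,0.193],[-0.003,-0.008,-0.002,-0.151,0.001,0.193]]'; python3 -c "
from scan import *
go(pl(.0685,-.035,-.004))"
```

```text
time: 7.9
tcp_pos: [0.498, -0.1837, 0.1392]
orientation: [[0.79, -0.032, 0.613], [-0.028, -0.999, -0.016], [0.613, -0.004, -0.79]]
contact_force: [-1.1, -0.2, -0.7]
finger_gap: 0.0484
finger_force: 45.0
row [-0.021, 0.045, 0.281, -0.007, 0.002, 0.004] margins [0.11 0.11 0.12 0.13 0.14 0.15] min 0.11
```

```bash
python3 -m jog '[[-0.021,0.045,0.281,-0.007,0.002,0.004],[-0.021,0.045,0.281,-0.007,0.002,0.004],[-0.021,0.045,0.281,-0.007,0.002,0.004],[-0.021,0.045,0.281,-0.007,0.002,0.004]]'; python3 -c "
from scan import *
go(pl(.0685,-.02,-.004))
cs=cams();cv2.imwrite('pics/st.png',np.vstack([cv2.resize(cs['side']['frame'][230:305,280:440,::-1],(640,300)),cv2.resize(cs['top']['frame'][165:240,310:470,::-1],(640,300))]))"
```

```text
time: 8.3
tcp_pos: [0.5466, -0.2012, 0.0677]
orientation: [[0.787, -0.042, 0.615], [-0.033, -0.999, -0.026], [0.616, 0.0, -0.788]]
contact_force: [0.3, 0.3, -1.1]
finger_gap: 0.0485
finger_force: 45.0
row [0.034, -0.009, 0.023, -0.0, -0.0, 0.001] margins [0.16 0.16 0.16 0.17 0.17 0.18] min 0.16
```

View pics/st.png

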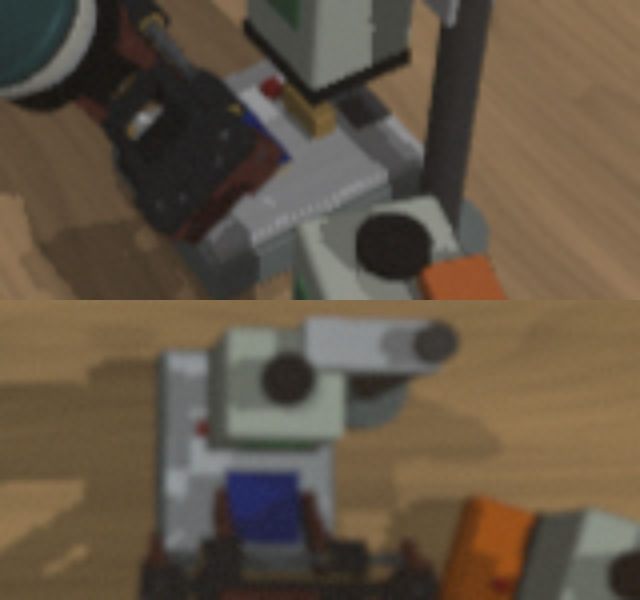

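Run:
```python
from scan import *
c=manip.read_camera("top");s=manip.sense();f=c["frame"].astype(float)
m,a=blob((f[...,2]-(f[...,0]+f[...,1])/2)>28,(376,212),18)
ys,xs=np.nonzero(m)
W=np.array([atz(c,p,s["tcp_pos"][2]-.0105)[:2] for p in zip(xs,ys)]).astype(np.float32)
u=1000*W;print("rect",cv2.minAreaRect(u),"x",u[:,0].min(),u[:,0].max(),"y",u[:,1].min(),u[:,1].max())
b=f[...,2]-(f[...,0]+f[...,1])/2
print("row207-9 cols362-390",b[206:211,362:390].mean(0).astype(int))
print("col372-380 rows203-220",b[202:222,370:380].mean(1).astype(int))
r=f[...,0]-f[...,1];print(r[192:202,355:367].astype(int))
print("tcp",s["tcp_pos"],"z",s["orientation"][:,2])
T=off(s["tcp_pos"],-2.5,.0047);print("tile centre FK",T,"proj",proj(c,[*T,s["tcp_pos"][2]-.0105]))
```

```text
rect ((552.3036499023438, -200.467529296875), (42.396854400634766, 42.24617385864258), 87.89321899414062) x 530.742 574.0363 y -222.34329 -179.47067
row207-9 cols362-390 [ 2  2  1  3 11 25 32 31 31 30 29 28 27 27 25 25 24 24 24 25 25 23 13  5
  2  1  2  1]
col372-380 rows203-220 [-3  1  2  1  2 10 28 44 50 51 53 53 52 50 46 44 39 37 34 33]
[[-3 -1 -1 -2 -2 -3 -1  1  0 -3 -2 -1]
 [-2 -3 -3 -3 -4 -1 -2  0  1 -2 -3 -3]
 [ 0 -3 -2 -2  1  5  6  3 -2 -2 -4 -7]
 [ 0 -2 -1  3 14 21 20  6 -2 -2 -3 -4]
 [-3  0 -1  6 23 40 36  9 -3 -1 -3 -4]
 [-1 -3 -1  8 26 45 35 10 -2 -3 -2 -4]
 [-1 -1  0  4 16 28 22  6 -1  0 -2 -5]
 [-3 -1 -1  0  3  7  8  3 -2 -1  0  0]
 [-2 -1 -2 -2 -4  1  0  0 -3 -2 -2  0]
 [-2 -2 -5 -3 -4 -3  0 -1  1  0 -3 -2]]
tcp [ 0.55 -0.2   0.07] z [ 0.62 -0.03 -0.79]
tile centre FK (np.float64(0.5508120246387085), np.float64(-0.20136623299356704)) proj [375.38 216.58]
```

In the side half the stand, red stop (272,88) and brass jaw (310,110) are visible, and in the top half the tile in hand (265,508) is square to the stand. The tile's top-view position agrees with the arm's kinematics to under 1 mm. I therefore trust the top camera and refine the nest to (0.5852, -0.1943).

```bash
sed -i 's/^N=.*/N=[.5852,-.1943];SY=-2.5/' scan.py; python3 -c "
from scan import *
go(pl(.0685,-.012,-.003))"
```

```text
row [0.054, -0.019, 0.051, 0.001, -0.002, 0.001] margins [0.15 0.16 0.17 0.18 0.18 0.19] min 0.15
```

```bash
python3 -m jog '[[0.03,-0.01,0.028,0,0,0],[0.054,-0.019,0.051,0,0,0],[0.054,-0.019,0.051,0,0,0],[0.054,-0.019,0.051,0,0,0]]'; python3 -c "
from scan import *
go(pl(.0685,-.012,-.003));go(pl(.0685,-.007,-.003));go(pl(.0685,.0025,-.003))"
```

```text
time: 8.85
tcp_pos: [0.5694, -0.1962, 0.0689]
orientation: [[0.785, -0.043, 0.618], [-0.032, -0.999, -0.029], [0.619, 0.003, -0.785]]
contact_force: [-1.0, 0.5, -1.4]
finger_gap: 0.0486
finger_force: 45.0
row [-0.003, 0.001, -0.001, 0.001, -0.003, 0.001] margins [0.19 0.19 0.19 0.19 0.19 0.19] min 0.19
row [0.01, 0.001, 0.009, 0.001, -0.003, 0.001] margins [0.19 0.19 0.19 0.19 0.19 0.19] min 0.19
row [0.035, 0.001, 0.029, 0.001, -0.003, 0.001] margins [0.19 0.19 0.19 0.18 0.18 0.18] min 0.18
```

```bash
for i in 1 ; do python3 -m jog '[[0.0052,0,0.0041,0,0,0],[0.0052,0,0.0041,0,0,0]]'|sed -n '2p;4p'; python3 -m jog '[[0.0052,0,0.0041,0,0,0],[0.0052,0,0.0041,0,0,0]]'|sed -n '2p;4p'; python3 -m jog '[[0.0052,0,0.0041,0,0,0],[0.0052,0,0.0041,0,0,0]]'|sed -n '2p;4p';done;  python3 -c "
from scan import *
s=manip.sense();print(s['contact_force']);go(pl(.0685,.0025,-.003))"
```

```text
tcp_pos: [0.5707, -0.1965, 0.0684]
contact_force: [-0.6, -1.0, -0.9]
tcp_pos: [0.5722, -0.1965, 0.0679]
contact_force: [-3.5, -0.5, 0.1]
tcp_pos: [0.5743, -0.1966, 0.068]
contact_force: [-2.9, -0.1, -0.2]
[-2.91 -0.08 -0.16]
row [0.023, 0.001, 0.016, 0.001, -0.001, 0.0] margins [0.19 0.18 0.18 0.18 0.18 0.18] min 0.18
```

```bash
python3 -m jog '[[0.01,0,0.008,0,0,0],[0.01,0,0.008,0,0,0]]'|sed -n '2p;4p';python3 -m jog '[[0.011,0,0.0085,0,0,0],[0.011,0,0.0085,0,0,0],[0.011,0,0.0085,0,0,0]]'|sed -n '2p;4p'; python3 -c "
from scan import *
s=manip.sense();print(s['contact_force'],s['tcp_pos']*1000,s['torque']);T=s['tcp_pos'];go(([.5825,T[1],.0605],pl(0)[1]));
c=manip.read_camera('side');cv2.imwrite('pics/in.png',cv2.resize(c['frame'][240:300,310:390,::-1],(800,600),interpolation=cv2.INTER_CUBIC))"
```

```text
tcp_pos: [0.5784, -0.1968, 0.068]
contact_force: [-5.2, 0.7, -0.3]
tcp_pos: [0.5821, -0.1969, 0.0679]
contact_force: [-5.7, 0.3, -0.3]
[-5.71  0.28 -0.27] [ 582.06 -196.93   67.86] [-0.07  1.18 -0.04]
row [-0.014, -0.0, 0.02, 0.002, -0.001, 0.0] margins [0.18 0.18 0.18 0.18 0.18 0.18] min 0.18
```

View pics/in.png

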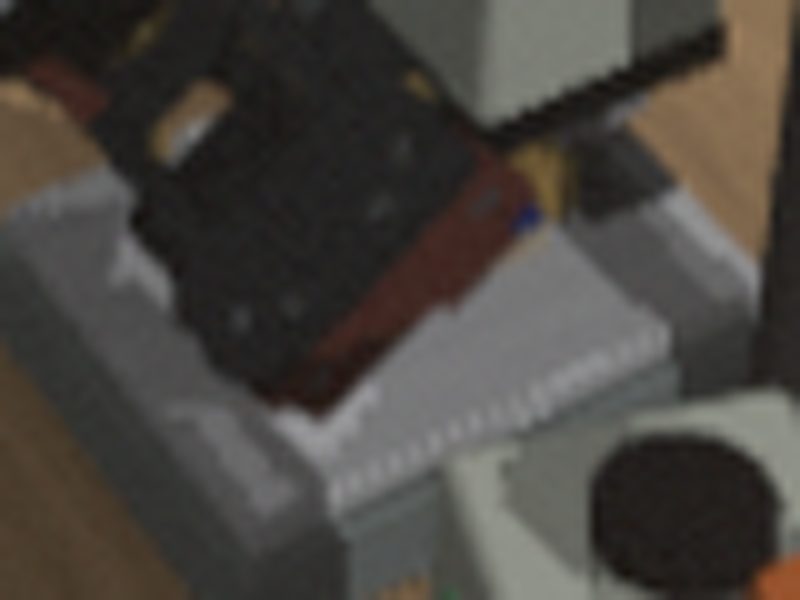

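The side crop shows the tile (520,220) pressing the brass jaw (545,170) back under the head, with the gripper clear of the head. Force and position give a jaw travel of about 9-10 mm, so I lower.

```bash
python3 -m jog '[[-0.003,0,0.0065,0,0,0],[-0.0066,0,0.0117,0,0,0],[-0.0066,0,0.0117,0,0,0]]'|sed -n '2,6p';python3 -m jog '[[-0.004,0,0.005,0,0,0],[-0.0062,0,0.008,0,0,0],[-0.0062,0,0.008,0,0,0]]'|sed -n '2,6p'
```

```text
tcp_pos: [0.5827, -0.1969, 0.0639]
orientation: [[0.786, -0.045, 0.617], [-0.034, -0.999, -0.029], [0.617, 0.002, -0.787]]
contact_force: [-6.4, 0.3, 1.9]
finger_gap: 0.0487
finger_force: 45.0
tcp_pos: [0.5828, -0.1969, 0.0609]
orientation: [[0.786, -0.045, 0.617], [-0.034, -0.999, -0.029], [0.617, 0.002, -0.787]]
contact_force: [-6.1, 0.6, 1.1]
finger_gap: 0.0484
finger_force: 45.0
```

```bash
python3 -m jog '[[-0.0012,0,0.0016,0,0,0],[-0.0012,0,0.0016,0,0,0]]'|sed -n '2p;4p';python3 -m jog '[[-0.0012,0,0.0016,0,0,0],[-0.0012,0,0.0016,0,0,0]]'|sed -n '2p;4p';python3 -m jog '[[-0.0012,0,0.0016,0,0,0],[-0.0012,0,0.0016,0,0,0]]'|sed -n '2p;4p'; python3 -c "
from scan import *
s=manip.sense();print(s['contact_force'],s['tcp_pos']*1000,s['torque']);go(pl(.0605,.0025,0))"
```

```text
tcp_pos: [0.5829, -0.1969, 0.0606]
contact_force: [-7.8, 0.4, 3.2]
tcp_pos: [0.5829, -0.1969, 0.0604]
contact_force: [-9.5, 1.0, 8.8]
tcp_pos: [0.583, -0.1969, 0.0604]
contact_force: [-11.7, -0.0, 14.6]
[-11.69  -0.05  14.57] [ 582.99 -196.91   60.39] [0.09 0.75 0.06]
row [-0.0, -0.009, -0.001, 0.002, -0.003, 0.0] margins [0.19 0.19 0.18 0.18 0.18 0.18] min 0.18
```

```bash
python3 -m jog '[[0.0018,-0.003,-0.0024,0,0,0],[0.0018,-0.005,-0.0024,0,0,0],[0.0018,-0.005,-0.0024,0,0,0]]'|sed -n '2p;4p';for i in 1;do python3 -m jog '[[0,-0.0033,0,0,0,0],[0,-0.0033,0,0,0,0]]'|sed -n '2p;4p';python3 -m jog '[[0,-0.0033,0,0,0,0],[0,-0.0033,0,0,0,0]]'|sed -n '2p;4p';done
```

```text
tcp_pos: [0.5828, -0.1967, 0.0605]
contact_force: [-9.4, -3.9, 4.9]
tcp_pos: [0.5829, -0.1965, 0.0605]
contact_force: [-9.6, -5.2, 5.8]
tcp_pos: [0.5832, -0.1957, 0.0605]
contact_force: [-8.2, -5.9, 3.5]
```

```bash
for i in 1;do python3 -m jog '[[-0.0005,-0.0033,-0.0005,0,0,0],[-0.0005,-0.0033,-0.0005,0,0,0]]'|sed -n '2p;4p';python3 -m jog '[[0,-0.0033,0,0,0,0],[0,-0.0033,0,0,0,0]]'|sed -n '2p;4p';python3 -m jog '[[0,-0.0033,0,0,0,0],[0,-0.0033,0,0,0,0]]'|sed -n '2p;4p';done
```

```text
tcp_pos: [0.5832, -0.1954, 0.0605]
contact_force: [-7.4, -8.1, 2.8]
tcp_pos: [0.5832, -0.1953, 0.0605]
contact_force: [-8.3, -10.9, 3.7]
tcp_pos: [0.5832, -0.1952, 0.0606]
contact_force: [-10.0, -13.2, 3.7]
```

The stop is reached: sliding drag was about 6 N, then a hard rise at y = -0.1953. Next I ease the tile back onto the lip.

```bash
python3 -m jog '[[-0.0026,0,-0.002,0,0,0],[-0.0026,0,-0.002,0,0,0]]'|sed -n '2p;4p';python3 -m jog '[[-0.0026,0,-0.002,0,0,0],[-0.0026,0,-0.002,0,0,0]]'|sed -n '2p;4p';python3 -m jog '[[-0.0026,0,-0.002,0,0,0],[-0.0026,0,-0.002,0,0,0]]'|sed -n '2p;4p'
```

```text
tcp_pos: [0.583, -0.1951, 0.0607]
contact_force: [-3.9, -12.8, -1.8]
tcp_pos: [0.5827, -0.1951, 0.0609]
contact_force: [-2.7, -10.9, -1.3]
tcp_pos: [0.5819, -0.1951, 0.061]
contact_force: [-1.7, -11.1, -2.4]
```

```bash
python3 -m jog '[[-0.0044,0,-0.0002,0,0,0],[-0.0044,0,-0.0002,0,0,0]]'|sed -n '2p;4p';python3 -m jog '[[-0.004,0,-0.0007,0,0,0],[-0.004,0,-0.0007,0,0,0]]'|sed -n '2p;4p';python3 -m jog '[[-0.0026,0,-0.002,0,0,0],[-0.0026,0,-0.002,0,0,0]]'|sed -n '2p;4p'
```

```text
tcp_pos: [0.5813, -0.195, 0.0606]
contact_force: [-1.4, -12.0, -0.7]
tcp_pos: [0.5809, -0.195, 0.0605]
contact_force: [0.3, -10.8, 0.8]
tcp_pos: [0.5802, -0.195, 0.0606]
contact_force: [1.5, -10.6, -0.8]
```

```bash
python3 -m jog '[[-0.0026,0,-0.002,0,0,0],[-0.0026,0,-0.002,0,0,0]]'|sed -n '2p;4p';python3 -m jog '[[-0.0030,0.0035,-0.0014,0,0,0],[-0.0030,0.0035,-0.0014,0,0,0]]'|sed -n '2p;4p'
```

```text
tcp_pos: [0.5801, -0.195, 0.0607]
contact_force: [6.6, -10.7, -4.0]
tcp_pos: [0.5799, -0.1951, 0.0607]
contact_force: [10.2, -6.0, -6.6]
```

```bash
python3 -m jog '[[0,0,0.0058,0,0,0],[0,0,0.0058,0,0,0],[0,0,0.0058,0,0,0]]'|sed -n '2p;4p'; python3 -c "
from scan import *
s=manip.sense();print(s['contact_force'],s['orientation'][2])"
```

```text
tcp_pos: [0.5801, -0.1951, 0.0604]
contact_force: [-2.9, -7.6, 10.5]
[-2.89 -7.57 10.54] [ 0.62  0.01 -0.78]
```

Seated: pressed on the plate (z 0.0604), at the lip and at the stop. Release by opening only moderately.

```bash
python3 -m jog '[[0,0,0,0,0,0],[0,0,0,0,0,0],[0,0,0,0,0,0],[0,0,0,0,0,0]]' 0.4; python3 -m jog '[[0,0,-0.005,0,0,0],[0,0,-0.005,0,0,0]]' | sed -n '2,5p'; python3 -c "
from scan import *
c=cams();cv2.imwrite('pics/rel.png',np.vstack([cv2.resize(c['side']['frame'][240:285,315:395,::-1],(533,300),interpolation=cv2.INTER_CUBIC),cv2.resize(c['top']['frame'][190:235,335:415,::-1],(533,300),interpolation=cv2.INTER_CUBIC)]))"
```

```text
time: 14.8
tcp_pos: [0.5771, -0.1914, 0.0577]
orientation: [[0.785, -0.044, 0.618], [-0.033, -0.999, -0.029], [0.619, 0.002, -0.785]]
contact_force: [1.2, -0.6, 2.1]
finger_gap: 0.0618
finger_force: 1.1
tcp_pos: [0.575, -0.1909, 0.0583]
orientation: [[0.786, -0.044, 0.617], [-0.034, -0.999, -0.029], [0.617, 0.002, -0.787]]
contact_force: [0.6, -0.6, -0.5]
finger_gap: 0.0615
```

View pics/rel.png

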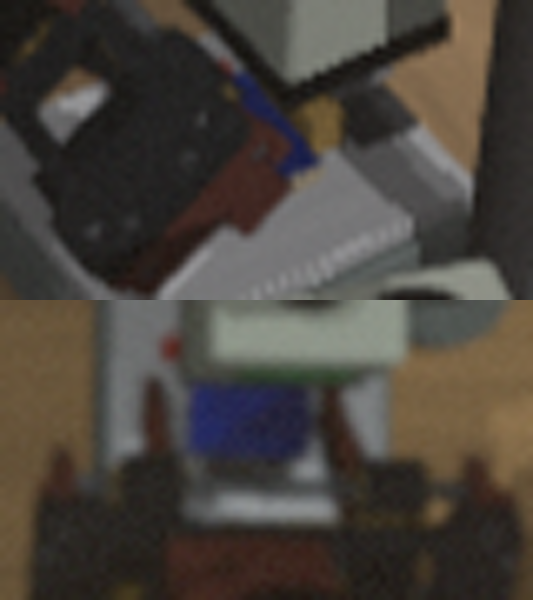

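The top crop shows the tile (250,420) between the open fingers, its near edge at the lip, and the side crop shows the brass jaw (322,120) against its far edge. Retreat and measure.

```bash
python3 -m jog '[[0,0.01,-0.02,0,0,0],[0,0.01,-0.08,0,0,0],[0,0.01,-0.25,0,0,0],[0,0.01,-0.25,0,0,0]]' | sed -n '1,4p'; python3 -m jog '[[-0.2,0,-0.2,0,0,0],[-0.2,0,-0.2,0,0,0],[-0.2,0,-0.2,0,0,0],[-0.2,0,-0.2,0,0,0]]' | sed -n '1,4p'
python3 - <<'E'
from scan import *
cs=cams();c=cs["top"];f=c["frame"].astype(float);b=f[...,2]-(f[...,0]+f[...,1])/2
for cn,n in((c,"top"),(cs["side"],"side")):
    g=cn["frame"].astype(float);bb=g[...,2]-(g[...,0]+g[...,1])/2
    m,a=blob(bb>20,proj(cn,[.577,-.195,.05]),22);W=np.array([atz(cn,p,.05)[:2] for p in np.argwhere(m)[:,::-1]],np.float32)*1000
    print(n,a,cv2.minAreaRect(W),W.min(0),W.max(0))
print("model tile proj corners",[proj(c,[*off((.5848,-.1952),-2.5,i*.025,j*.025),.05]).round(1).tolist() for i in(-1,1) for j in(1,-1)])
print(b[198:220,:][:,362:388].astype(int)[::2])
S=cv2.resize(cs["side"]["frame"][240:285,315:395,::-1],(533,300),interpolation=cv2.INTER_CUBIC);T=cv2.resize(c["frame"][190:235,335:415,::-1],(533,300),interpolation=cv2.INTER_CUBIC)
cv2.imwrite("pics/fin.png",cv2.convertScaleAbs(np.vstack([S,T]),alpha=1.6))
E
```

```text
time: 15.5
tcp_pos: [0.5272, -0.1915, 0.1189]
orientation: [[0.786, -0.044, 0.617], [-0.032, -0.999, -0.029], [0.618, 0.003, -0.786]]
contact_force: [-0.6, 0.4, -0.2]
time: 15.9
tcp_pos: [0.4446, -0.1889, 0.1278]
orientation: [[0.785, -0.046, 0.618], [-0.035, -0.999, -0.03], [0.618, 0.002, -0.786]]
contact_force: [-0.4, -0.3, -0.3]
top 187 ((574.4302978515625, -193.4224395751953), (45.68840408325195, 26.74102020263672), 88.55376434326172) [ 560.56 -216.53] [ 588.28 -170.38]
side 330 ((584.1026611328125, -198.05032348632812), (48.205528259277344, 49.23466491699219), 86.325927734375) [ 558.5 -222.7] [ 610.05 -173.36]
model tile proj corners [[362.6, 213.3], [381.3, 213.6], [362.8, 194.6], [381.4, 195.0]]
[[ -9  -7  -8  -6  -9  -7  -6  -8  -7  -5  -8  -8  -7  -6  -7  -7  -8  -7
   -8  -8  -9  -8  -6  -7  -7  -7]
 [ -5  -8  -6  -8  -8  -8  -8  -6  -9  -8 -11 -11  -9  -9 -11 -10 -13 -11
  -12 -11  -9  -9  -9 -10  -8 -10]
 [ -2   3  14  14  12   9   8   8   6   3   6   5   3   3   3   0   2   4
    1   2  -4  -3  -4  -6  -5  -4]
 [  3  12  39  49  45  39  36  39  37  37  36  36  38  39  38  36  37  37
   28  13   3   1   2   0  -1   2]
 [  5  18  42  48  42  42  39  39  38  39  37  39  40  37  40  38  39  40
   30  15   4   0   1   2   3   1]
 [  4  19  43  52  49  47  48  45  44  43  37  41  40  41  41  39  41  40
   31  15   2   0   2   1   1  -1]
 [  5  23  44  53  51  53  52  51  49  52  51  45  46  47  44  42  40  39
   31  14   5   0   0   3   0   2]
 [  6  18  33  41  41  41  44  42  44  45  47  46  46  47  45  45  39  37
   29  14   4   1   3   2   2   1]
 [  1   2   2   1   2   2   1   1   1   4   3   3   2   3   5   7   7   4
    6   2   3   2   3   1   1   4]
 [  4   2   2   1   1   2   1   2   1   2   2   0   0   1   0   2   0   0
    3   3   3   3   2   2   4   3]
 [  3   3   3   1   3   3   2   4   4   3   3   3   2   2   2   2   2   3
    3   3   3   4   3   4   3   4]]
```

View pics/fin.png

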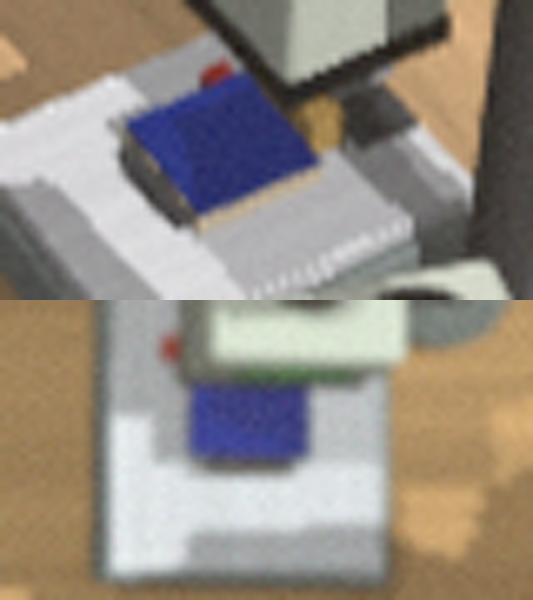

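The side crop shows the tile flat against the lip, with the red stop (217,75) touching its far-left side and the jaw (322,125) on its far side. The top view puts its centre at y of about -0.1945, as expected. Since jaw friction can hold the far edge up, I will press it down gently with closed fingers as insurance.

```bash
python3 -c "
from scan import *
R=pl(0)[1];go((np.array([.54,-.193,.078]),R))"
```

```text
row [0.149, 0.004, 0.325, 0.001, -0.002, 0.0] margins [0.   0.03 0.05 0.08 0.11 0.14] min 0.00
```

```bash
python3 -m jog '[[0.149,0.004,0.325,0,0,0],[0.149,0.004,0.325,0,0,0],[0.149,0.004,0.325,0,0,0],[0.149,0.004,0.325,0,0,0],[0.149,0.004,0.325,0,0,0]]' -1 10; python3 -m jog '[[0,0,0,0,0,0],[0,0,0,0,0,0]]' | sed -n '2p;4,6p'; python3 -c "
from scan import *
R=pl(0)[1];go((np.array([.5858,-.195,.077]),R))"
```

```text
time: 16.5
tcp_pos: [0.539, -0.1922, 0.0779]
orientation: [[0.787, -0.043, 0.616], [-0.033, -0.999, -0.027], [0.616, 0.001, -0.787]]
contact_force: [-0.2, 0.1, 0.1]
finger_gap: 0.0248
finger_force: 0.0
tcp_pos: [0.5391, -0.1939, 0.0791]
contact_force: [-0.3, 0.5, -0.9]
finger_gap: 0.0088
finger_force: 0.0
row [0.118, -0.003, 0.102, 0.002, -0.002, 0.0] margins [0.14 0.15 0.17 0.18 0.17 0.17] min 0.14
```

```bash
python3 -m jog '[[0.06,-0.002,0.052,0,0,0],[0.118,-0.003,0.102,0.002,-0.002,0],[0.118,-0.003,0.102,0.002,-0.002,0],[0.118,-0.003,0.102,0.002,-0.002,0]]' | sed -n '2p;4,5p'; python3 -c "
from scan import *
R=pl(0)[1];go((np.array([.5858,-.195,.069]),R));go((np.array([.5858,-.195,.066]),R))"
```

```text
tcp_pos: [0.586, -0.1952, 0.0764]
contact_force: [0.1, 0.2, -2.2]
finger_gap: 0.0007
row [-0.016, -0.001, 0.019, -0.0, 0.0, 0.0] margins [0.17 0.17 0.17 0.17 0.17 0.17] min 0.17
row [-0.022, -0.001, 0.027, -0.0, 0.0, 0.0] margins [0.17 0.17 0.17 0.17 0.17 0.17] min 0.17
```

```bash
python3 -m jog '[[-0.008,0,0.01,0,0,0],[-0.016,-0.001,0.019,0,0,0],[-0.016,-0.001,0.019,0,0,0]]' | sed -n '2p;4p'; python3 -m jog '[[-0.002,0,0.0026,0,0,0],[-0.002,0,0.0026,0,0,0]]' | sed -n '2p;4p';python3 -m jog '[[-0.002,0,0.0026,0,0,0],[-0.002,0,0.0026,0,0,0]]' | sed -n '2p;4p';python3 -m jog '[[-0.002,0,0.0026,0,0,0],[-0.002,0,0.0026,0,0,0]]' | sed -n '2p;4p'
```

```text
tcp_pos: [0.5861, -0.1949, 0.0689]
contact_force: [-0.4, -0.7, -0.0]
tcp_pos: [0.5866, -0.1949, 0.0681]
contact_force: [-0.3, -0.1, -0.1]
tcp_pos: [0.5867, -0.1949, 0.0674]
contact_force: [-2.5, -0.3, 5.6]
tcp_pos: [0.5868, -0.1949, 0.0671]
contact_force: [-7.3, -0.3, 11.9]
```

```bash
python3 -m jog '[[-0.0046,0,0.0006,0,0,0],[-0.0046,0,0.0006,0,0,0],[-0.0046,0,0.0006,0,0,0]]' | sed -n '2p;4p'; python3 -m jog '[[-0.0046,0,0.0006,0,0,0],[-0.0046,0,0.0006,0,0,0],[-0.0046,0,0.0006,0,0,0]]' | sed -n '2p;4p'
```

```text
tcp_pos: [0.5867, -0.1949, 0.067]
contact_force: [-5.9, 0.4, 15.0]
tcp_pos: [0.5866, -0.195, 0.0669]
contact_force: [-6.4, 1.1, 20.5]
```

```bash
python3 -m jog '[[0.008,0,-0.0105,0,0,0],[0.026,0,-0.034,0,0,0],[0.026,0,-0.034,0,0,0]]' | sed -n '2p;4p'; python3 -m jog '[[-0.08,0,-0.1,0,0,0],[-0.15,0,-0.35,0,0,0],[-0.15,0,-0.35,0,0,0],[-0.15,0,-0.35,0,0,0]]' | sed -n '1,4p';python3 - <<'E'
from scan import *
cs=cams()
for n in cs:
    cn=cs[n];g=cn["frame"].astype(float);bb=g[...,2]-(g[...,0]+g[...,1])/2
    m,a=blob(bb>20,proj(cn,[.577,-.195,.05]),22);W=np.array([atz(cn,p,.05)[:2] for p in np.argwhere(m)[:,::-1]],np.float32)*1000
    print(n,a,cv2.minAreaRect(W),W.min(0),W.max(0))
c=cs["side"]["frame"];cv2.imwrite("pics/fin2.png",cv2.convertScaleAbs(cv2.resize(c[235:295,305:385,::-1],(800,600),interpolation=cv2.INTER_CUBIC),alpha=1.6))
E
```

```text
tcp_pos: [0.5847, -0.1948, 0.0776]
contact_force: [-1.0, -0.1, -0.6]
time: 19.3
tcp_pos: [0.4825, -0.19, 0.1328]
orientation: [[0.787, -0.043, 0.615], [-0.034, -0.999, -0.027], [0.616, 0.001, -0.788]]
contact_force: [0.2, 0.1, 0.3]
side 330 ((584.1026611328125, -198.05032348632812), (48.205528259277344, 49.23466491699219), 86.325927734375) [ 558.5 -222.7] [ 610.05 -173.36]
top 188 ((574.4302978515625, -193.4224395751953), (45.68840408325195, 26.74102020263672), 88.55376434326172) [ 560.56 -216.53] [ 588.28 -170.38]
```

View pics/fin2.png

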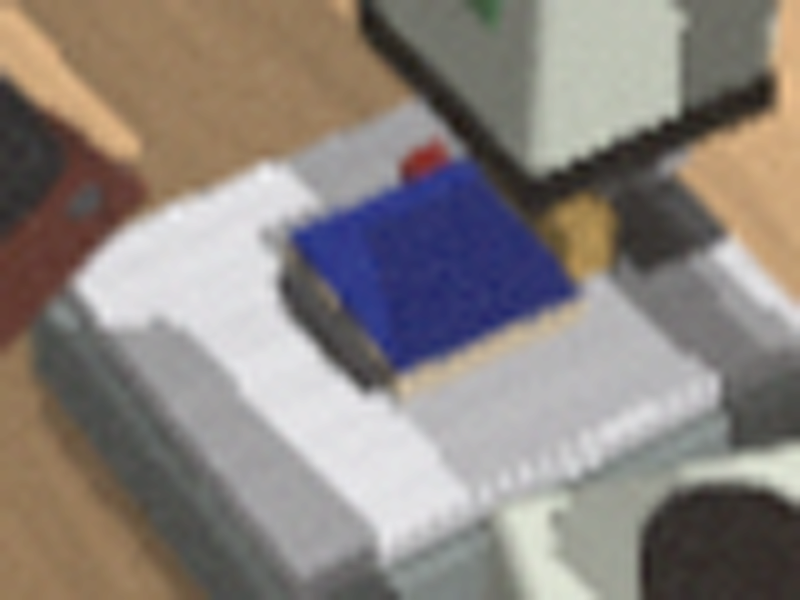

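The tile's measured outline did not change under the 20 N press, so it lies flat. It sits against the lip (near face about (335,330)), the stop (425,160) and the jaw (580,240), and the gripper is clear. Hand in.

```bash
python3 -m jog '[[0,0,0,0,0,0],[0,0,0,0,0,0]]' | sed -n '1p;4p'; python3 -c "
from bench import manip
print(manip.sign_off())"
```

```text
time: 19.6
contact_force: [0.2, -0.4, 0.1]
the job is handed in; nothing more can be done
None
```

I handed the job in at 19.6 s: the camera and force checks have the blue tile flat and glaze up in the nest, clamped between jaw and lip and touching the red stop, with the gripper clear; no verdict came back.

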